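Clear the instrument cover and hold it open at 45 degrees

TASK

A small metal module has been left on the hinged black cover of the grey instrument box. Set it down (do not drop it) flat on the middle of the white slab, let go of it, and only then lift the cover (it has a bow handle) with the gripper and hold it open at 45 degrees for inspection, never letting the cover fall; the cover does not stay up by itself, so finish while still holding it at that angle. Leave the lens mount, the bottle and the screwdriver alone.

Things in the scene. Friction and masses are not known exactly. Their poses are not given: they have to be found in the camera images.
- enclosure: Grey open-topped metal instrument box fixed to the table, 220 (x) by 240 (y) by 90 mm high, walls 4 mm; origin at the centre of its underside on the table, z up. Its front (connectors) faces its own -x, the cover's hinge runs along its far (+x) top rim, parallel to its y axis. Its place and yaw (within 0.45 rad of straight) vary.
- cover (a joint): Angle of the black cover plate in rad: 0 shut (lying flat on the box), pi/4 = 45 degrees open, stop at 1.7. Opening raises the front (-x) edge and swings it back over the hinge. The hinge is free, almost without friction, with no spring: the cover falls shut below about 90 degrees. Plate 220 by 240 by 6 mm, about 0.3 to 0.5 kg with its handle; its top is 96.5 mm above the table when shut.
- cover_handle (a point): Middle of the grip bar of the cover's steel bow handle. The bar is round, 12 mm diameter, 100 mm between leg centres (88 mm free), parallel to the hinge, its axis 40 mm above the cover's top face, 35 mm from the front edge. Seen in the plane square to the hinge it lies 185 mm in front of and 46 mm above the hinge axis when shut, and turns with the cover.
- cover_hinge (a point): Middle of the hinge axis, at the far top rim of the box: 110 mm along the box's +x from its centre and 90.5 mm above the table. The axis is the box's y axis; the hinge does not move. Axes of this point turn with the cover.
- module: Loose die-cast aluminium module, a plain closed box 48 (x) by 100 (y) by 36 mm high, about 0.18 to 0.35 kg, with two short brass connectors on one end (+y, 12 mm long). Starts lying flat on the shut cover behind the handle. Origin at the centre of its underside, z up.
- slab: White firm slab fixed flat on the table, 180 (x) by 140 (y) by 20 mm thick, solid with a flat top; origin at the centre of its underside, on the table, so its top is 20 mm above it. It lies left or right of the box; the steel parts tray lies on the other side.
- tray: Shallow open steel tray of parts, fixed, 180 by 140 by 20 mm, on the side where the slab is not; not to be used. Origin at the centre of its underside.
- lens_mount: Bystander: loose lens ring on a post, base 60 mm diameter, 135 mm high; origin at the centre of its underside. Leave it alone.
- bottle: Bystander: loose white bottle with black cap, 50 mm diameter, 110 mm high; origin at the centre of its underside. Leave it alone.
- driver: Bystander: loose screwdriver with black handle, about 200 mm long, lying on the table beyond the box; origin at the middle underneath. Leave it alone.
Things that resemble listed ones, but are neither listed nor needed, are in the scene too. Leave any green look-alike of the slab alone. What is shaped like the module but orange is not meant.

How it is judged:
By the outcome, as a careful person would: the job done as asked, in the order asked, and still so for the second after the job is handed in, while the arm keeps its last pose, push and grip.
It also fails if it takes over 54 s, if anything falls off the work surface, if the arm or the gripper's body presses on something with over 40 N, if the wrist force passes 120 N, or if a joint passes its speed limit or range.

ROBOT

A 6-joint arm with a two-finger parallel gripper is mounted at the origin on the work surface. World frame = base frame: x ahead of the robot, y to its left, z up, the work surface at z = 0. Lengths are in m, angles in degrees, forces in N, time in s.
With the tool pointing down it reaches from about 0.3 to 0.75 m from the base axis. Payload 8.5 kg.
Tool frame: the origin (TCP) lies midway between the tips of the shut fingers; the grasp point (between the pads) lies 19 mm behind it; z points along the fingers, y is the direction in which the jaws open and shut (so a half turn about z gives the same grasp; the last joint's range is limited). The gripper opens to 85 mm and grips with 20 to 120 N. Pads are 22 mm wide; open, the fingers measure 114 mm over their backs; the gripper's body (76 mm by 85 mm) begins 54 mm behind the grasp point. The pads swing forward as they close: fully open they stand 13 mm farther back than shut.
Start: joints at [-76.622, 21.807, 74.336, -0, 83.858, -12.336], TCP at [0.239, -0.496, 0.231] pointing down, gripper open.
Joint ranges: [-178.18, 178.18], [-50.72, 133.34], [12.68, 142.11], [-81.47, 261.47], [9.98, 163.14], [-165.26, 165.26]. Speed limits (degrees/s): [136.94, 136.94, 180, 180, 180, 180].

INTERFACE

Orientations are given as a 3x3 rotation matrix whose columns are the frame's x, y, z axes.
In Python, from rig import env, viewer, ticket gives the robot as it stands. The module is installed in compiled form; this text tells all that it offers.
- The arm moves only by the shell command python3 -m pendant 'ROWS' [FORCE]. ROWS is JSON, a list of rows, each a list of 3 entries, a list of its own where there are three numbers: the shift along the world's x, y, z in mm, then the turn about the world's z in rad, then the opening, from -1 (shut) to 1 (fully open). A call has 1 to 12 rows; each row shifts and turns the pose as measured when the row begins; what a row does not reach is not made up. A row lasts 1/8 s, in which the tool goes at most 62.5 mm and 10.7 degrees, less where a joint would pass 70% of its speed; a pose out of reach is approached as far as the arm can. A call with a gripper value outside its range is refused whole. The fingers move at their own pace and stop on an object; FORCE is the grip in N (left out, the last holds). Time passes only in rows, so rows that do not move let the fingers close. It gives the time, the measured TCP pose, the force and the opening at its end, in the units of the state.
- env.observe(): the state, without advancing time (a new reading comes with each control period).
- viewer.get_image(name): name is "scene" or "top" or "wrist"; returns (picture, depth): 400x640x3 uint8, red, green, blue; 400x640 float32, m along the optical axis (not along the pixel's ray), 0 where there is no reading.
- viewer.camera_params(name): a dict with "fx", "fy", "cx", "cy" (pixels), "rvec" (rotation vector, rad) and "tvec" (3), from world to camera coordinates, as OpenCV has them; the wrist camera has in their place "T_tool_cam" (4x4, takes a point from camera to tool coordinates, whose origin is the TCP and whose axes are the flange's). Camera axes: x right, y down, z forward; pixel columns grow to the right and rows downward; lengths in m; the calibration is good to about 2 mm. A picture is of the moment at which its call begins: read the wrist's pose just before it. camera_params takes no time and is no camera call.
- ticket.close_job(): hands the job in, once; it reports no verdict.
The state is a dict: "time_s": time; "q": joint angles; "qvel": joint speeds; "joint_efforts": joint torques, N m; "position": TCP position; "tool_rot": TCP orientation; "ft_force": force on the tool from outside, world axes, zero at the start; "wrist_torque": the same for the moment, N m; "grip_width": finger opening in m.
Only numpy, scipy, OpenCV 4.12 (cv2) and the standard library are available. Lean on these libraries where they do the work, as an engineer would, in place of code of your own. Each camera call takes 0.05 s, during which the arm holds its last target. There are 200 camera calls.

## Working session

There is one attempt and no reset: what is moved stays moved. The work goes in short steps, Python scripts to look and compute and a shell command to move; the robot and the scene stay as the last step left them, time stands still between calls to the robot, and variables do not carry over. Pictures are saved under pics/ and viewed, about 8 in all and at most 12, crops included, and the job is handed in when it is done.

```bash
mkdir -p pics; cat > h.py <<'E'
import numpy as np, cv2
from rig import env, viewer, ticket
def grab(name):
    s=env.observe(); im,d=viewer.get_image(name); p=viewer.camera_params(name)
    if 'T_tool_cam' in p:
        T=np.eye(4); T[:3,:3]=s['tool_rot']; T[:3,3]=s['position']; T=T@np.array(p['T_tool_cam'])
    else:
        W=np.eye(4); W[:3,:3]=cv2.Rodrigues(np.array(p['rvec'],float))[0]; W[:3,3]=np.ravel(p['tvec']); T=np.linalg.inv(W)
    np.savez('last_'+name,im=im,d=d,T=T,k=[p['fx'],p['fy'],p['cx'],p['cy']])
    return im,d
def load(name):
    return np.load('last_'+name+'.npz')
def pt(L,u,v,z=None):
    """world point of pixel: by depth (median 3x3), or on plane world z"""
    fx,fy,cx,cy=L['k']; r=np.array([(u-cx)/fx,(v-cy)/fy,1]); T=L['T']
    if z is None:
        w=L['d'][int(v)-1:int(v)+2,int(u)-1:int(u)+2]; w=w[w>0]; s=np.median(w) if w.size else np.nan
    else: s=(z-T[2,3])/(T[:3,:3]@r)[2]
    return T[:3,:3]@(r*s)+T[:3,3]
def save(im,f): cv2.imwrite('pics/'+f,im[:,:,::-1])
E
python3 - <<'E'
from h import *
for n in('top','scene'):
    im,d=grab(n); save(im,n+'0.png')
print(env.observe())
E
```

```text
{'time_s': 0.1, 'q': array([-7.66220419e+01,  2.18370326e+01,  7.43805556e+01, -1.76719085e-03,
        8.38586561e+01, -1.23351267e+01]), 'qvel': array([-0.01537902, -0.17946858, -0.1694874 ,  0.00312299,  0.03503346,
        0.08033951]), 'joint_efforts': array([ 3.43285996e-03, -4.49220371e+01, -2.31655294e+01, -2.39870451e-04,
        3.67530345e-03, -3.07019285e-06]), 'position': array([ 0.23855679, -0.49526573,  0.23077358]), 'tool_rot': array([[ 9.00976565e-01,  4.33867625e-01, -3.37726247e-04],
       [ 4.33867682e-01, -9.00975681e-01,  1.28750934e-03],
       [ 2.54325483e-04, -1.30654424e-03, -9.99999114e-01]]), 'ft_force': array([-0.41447566,  0.09667323,  0.79951671]), 'wrist_torque': array([-0.01782763, -0.0015404 , -0.00873125]), 'grip_width': 0.08537937092111729}
```

View pics/top0.png

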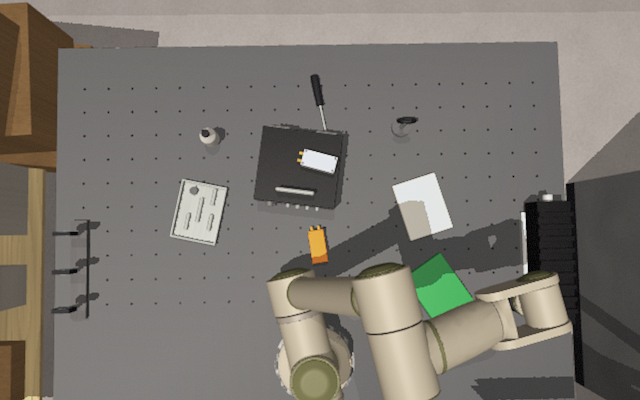

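View pics/scene0.png

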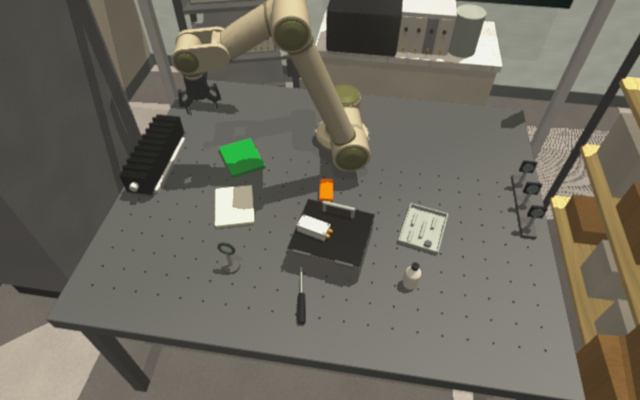

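The top view shows these candidates:
- **Module:** the metal one is on the cover at (319,161). The orange look-alike is at (318,243).
- **Slab:** the white one is at (422,206). The green look-alike is at (440,286), and the steel tray is at (199,211).
- **Handle:** at (295,190).

By the description I choose the module at (319,161) and the slab at (422,206). I'll check both in a close crop.

```bash
python3 - <<'E'
from h import *
L=load('top'); im=L['im']
c=cv2.resize(im[112:252,245:465],None,fx=3.6,fy=3.6,interpolation=cv2.INTER_CUBIC); save(c,'crop1.png')
# tops by height mask
d=L['d'];v,u=np.mgrid[0:400,0:640]; fx,fy,cx,cy=L['k']
P=np.stack([(u-cx)/fx*d,(v-cy)/fy*d,d],-1)@L['T'][:3,:3].T+L['T'][:3,3]
def rect(name,m,z=None):
    n,l,s,_=cv2.connectedComponentsWithStats(m.astype(np.uint8)); k=1+np.argmax(s[1:,4])
    q=P[l==k]; (c,wh,a)=cv2.minAreaRect((q[:,:2]*1000).astype(np.float32)); print(name,s[k],c,wh,a,q[:,2].mean())
roi=lambda a,b,c,e:(u>=a)&(u<b)&(v>=c)&(v<e)
rect('module',roi(290,345,140,180)&(P[...,2]>.115))
rect('cover',roi(240,360,115,220)&(P[...,2]>.085)&(P[...,2]<.2))
rect('handle',roi(265,325,178,202)&(P[...,2]>.118))
rect('slab',roi(385,460,165,245)&(im.min(-1)>90)&(P[...,2]<.04)&(P[...,2]>.01))
print(L['T'].round(3).tolist(),L['k'])
E
```

```text
module [297 148  40  25 611] (526.827880859375, 9.257759094238281) (112.07060241699219, 220.57147216796875) 73.21141052246094 0.13665862650705785
cover [ 253  124   90   84 6055] (599.050537109375, 39.550201416015625) (240.11932373046875, 227.2305450439453) 81.93331146240234 0.10163630124001843
handle [275 186  39   9 161] (492.74468994140625, 24.83606719970703) (164.17086791992188, 72.83106231689453) 42.58237075805664 0.1510418151089802
slab [ 392  172   60   68 2585] (476.03607177734375, -343.04736328125) (180.2100372314453, 144.3502960205078) 17.597959518432617 0.020182618103407626
[[-0.018, -0.998, 0.063, 0.408], [-1.0, 0.017, -0.012, -0.004], [0.011, -0.063, -0.998, 1.604], [0.0, 0.0, 0.0, 1.0]] [512.07699701 512.07699701 318.93489003 196.97475922]
```

View pics/crop1.png

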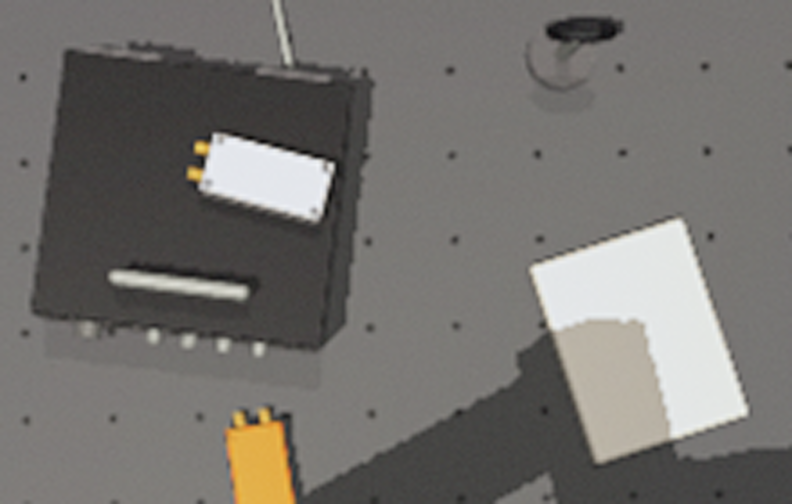

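```bash
python3 - <<'E'
from h import *
L=load('top')
g=lambda p,z:np.array([pt(L,245+(a+.5)/3.6-.5,112+(b+.5)/3.6-.5,z)*1000 for a,b in p])
def box(n,p,z):
    q=g(p,z)[:,:2]; (tl,tr,br,bl)=q
    ey=(tl-tr)+(bl-br); ex=(tl-bl)+(tr-br)
    print(n,q.mean(0).round(1),'yaw from y',np.degrees(np.arctan2(-ey[0],ey[1])).round(1),'from x',np.degrees(np.arctan2(ex[1],ex[0])).round(1),'size',np.linalg.norm(ex)/2,np.linalg.norm(ey)/2)
box('module',[(213,135),(334,160),(319,220),(200,190)],.1325)
box('cover',[(66,50),(352,80),(321,347),(33,313)],.0965)
box('slab',[(530,266),(680,218),(747,411),(597,464)],.02)
h=g([(111,276),(248,292)],.1425); e=h[0]-h[1]; print('handle',h.mean(0).round(1),np.degrees(np.arctan2(-e[0],e[1])),np.linalg.norm(e))
E
```

```text
module [606.1 -22.5] yaw from y -13.9 from x -14.6 size 47.86117245823927 98.92879934961026
cover [594.9  37.7] yaw from y -7.3 from x -7.7 size 220.69724176245327 237.39954414147675
slab [ 474.4 -342. ] yaw from y 17.5 from x 17.3 size 177.60483794594703 137.2576916499192
handle [519.7  48.3 142.5] -7.659918055662155 109.59570663150963
```

```bash
python3 -m pendant '[[[34,43,0],0.08,1],[[34,43,0],0.08,1],[[34,43,0],0.08,1],[[34,43,0],0.08,1],[[34,43,0],0.08,1],[[34,43,0],0.08,1],[[34,43,0],0.08,1],[[34,43,0],0.08,1],[[34,43,0],0.08,1],[[34,43,0],0.08,1],[[34,43,0],0.08,1],[[0,0,0],0,1]]' 20
```

```text
time_s: 1.6
position: [0.6203, -0.0047, 0.2259]
tool_rot: [[0.214, 0.977, -0.008], [0.977, -0.214, 0.003], [0.001, -0.009, -1.0]]
ft_force: [0.0, -1.0, 0.2]
grip_width: 0.0855
```

```bash
python3 -m pendant '[[[-14,-18,5],-0.033,1],[[0,0,0],0,1]]'; python3 - <<'E'
from h import *
im,d=grab('wrist'); save(im,'w1.png'); s=env.observe(); print(s['position'],s['tool_rot'][:2,1])
E
```

```text
time_s: 1.85
position: [0.6047, -0.0246, 0.2307]
tool_rot: [[0.249, 0.968, -0.01], [0.969, -0.249, 0.003], [0.0, -0.01, -1.0]]
ft_force: [0.1, 0.2, 0.3]
grip_width: 0.0857
[ 0.60494989 -0.02417498  0.23042711] [ 0.96860319 -0.24838173]
```

View pics/w1.png

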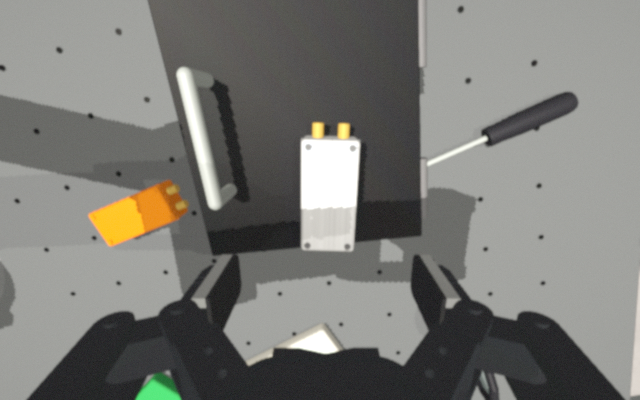

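The wrist view shows the metal module with its brass ends at (318,130) and (343,130). Its top corners are (301,138), (360,138), (354,250) and (302,249). The handle bar runs from (184,72) to (215,206), and the orange look-alike is at (138,212), clear of the work.

```bash
python3 - <<'E'
from h import *
L=load('wrist')
q=np.array([pt(L,a,b,.1325)*1000 for a,b in [(302,138),(360,138),(354,249),(302,249)]])[:,:2]
print(q.round(1).tolist(),q.mean(0)); e=q[0]+q[1]-q[2]-q[3]; print(np.degrees(np.arctan2(-e[0],e[1])),np.linalg.norm(e)/2)
h=np.array([pt(L,a,b,.1425)*1000 for a,b in [(184,72),(215,206)]]);e=h[0]-h[1];print(h.mean(0),np.degrees(np.arctan2(-e[0],e[1])),np.linalg.norm(e))
print(pt(L,330,170)*1000)
E
```

```text
[[598.4, 32.2], [643.4, 20.6], [616.9, -74.3], [571.4, -62.8]] [607.51647799 -21.04767683]
-15.705483977233087 98.62260498139018
[522.03287616  48.48043941 142.5       ] -8.448460550978627 102.90201418403423
[613.7239839    1.354271   132.53372919]
```

```bash
python3 -m pendant '[[[2,2,-30],-0.01,1],[[0,0,-30],0,1],[[0,0,-30],0,1],[[0,0,-25],0,1],[[0,0,-10],0,1],[[0,0,0],0,1]]'
```

```text
time_s: 2.65
position: [0.6055, -0.027, 0.1045]
tool_rot: [[0.267, 0.964, -0.006], [0.964, -0.267, 0.003], [0.001, -0.007, -1.0]]
ft_force: [0.2, 0.0, 0.1]
grip_width: 0.0856
```

```bash
python3 -m pendant '[[[1,5,-1],0,1],[[0,0,0],0,0.2],[[0,0,0],0,-1],[[0,0,0],0,-1],[[0,0,0],0,-1],[[0,0,0],0,-1]]' 50
```

```text
time_s: 3.4
position: [0.6076, -0.0219, 0.1064]
tool_rot: [[0.267, 0.964, -0.001], [0.964, -0.267, 0.002], [0.001, -0.002, -1.0]]
ft_force: [-0.1, -0.1, 0.1]
grip_width: 0.0473
```

```bash
python3 -m pendant '[[[0,0,10],0,-1],[[0,0,25],0,-1],[[0,0,30],0,-1],[[0,0,30],0,-1],[[0,0,15],0,-1],[[0,0,0],0,-1]]'
```

```text
time_s: 4.15
position: [0.6063, -0.0218, 0.2206]
tool_rot: [[0.267, 0.964, -0.004], [0.964, -0.267, 0.002], [0.001, -0.005, -1.0]]
ft_force: [-0.4, 0.6, -2.9]
grip_width: 0.0471
```

```bash
python3 -m pendant '[[[-6,-15,0],0.03,-1],[[-13,-32,0],0.06,-1],[[-13,-32,0],0.06,-1],[[-13,-32,0],0.06,-1],[[-13,-32,0],0.06,-1],[[-13,-32,0],0.06,-1],[[-13,-32,0],0.06,-1],[[-13,-32,0],0.06,-1],[[-13,-32,0],0.06,-1],[[-13,-32,0],0.06,-1],[[-6,-15,0],0.03,-1],[[0,0,0],0,-1]]'; python3 - <<'E'
from h import *
im,d=grab('wrist'); save(im,'w2.png'); s=env.observe(); print(s['position'],s['tool_rot'][:2,1])
E
```

```text
time_s: 5.65
position: [0.4682, -0.3468, 0.2095]
tool_rot: [[-0.343, 0.939, -0.022], [0.939, 0.343, 0.006], [0.014, -0.019, -1.0]]
ft_force: [0.2, 0.7, -1.9]
grip_width: 0.0471
[ 0.46849436 -0.34616583  0.20952383] [0.93889513 0.34369061]
```

View pics/w2.png

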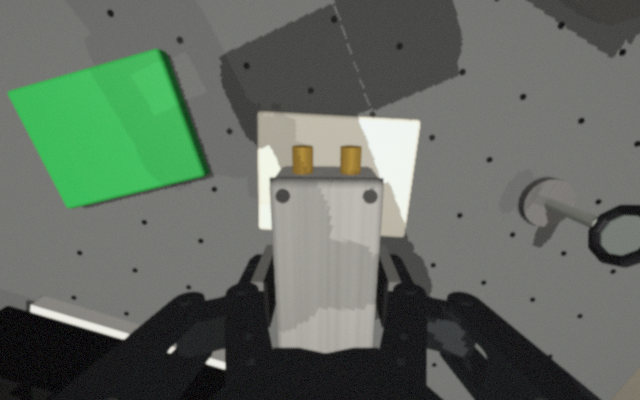

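The wrist view shows the module held between the pads at (326,260). The white slab is behind it, with corners (258,112), (420,120), (404,237) and (258,230). The lens mount is off to the right at (560,210).

```bash
python3 - <<'E'
from h import *
L=load('wrist')
q=np.array([pt(L,a,b,.02)*1000 for a,b in [(258,112),(420,120),(404,237),(258,230)]])[:,:2]
print(q.round(1).tolist(),q.mean(0)); e=q[1]-q[0]; print(np.degrees(np.arctan2(e[1],e[0])),np.linalg.norm(e),np.linalg.norm(q[1]-q[2]),np.linalg.norm(q[0]-q[3]))
E
python3 -m pendant '[[[6,4,0],-0.04,-1],[[0,0,0],0,-1],[[0,0,0],0,-1]]'
```

```text
[[370.2, -303.4], [537.9, -251.0], [578.9, -382.6], [408.8, -436.4]] [ 473.97626434 -343.33833198]
17.339041759458738 175.74041354202893 137.85724294055896 138.5087445485819
time_s: 6.08
position: [0.4752, -0.3396, 0.2088]
tool_rot: [[-0.306, 0.952, -0.023], [0.952, 0.307, 0.009], [0.016, -0.019, -1.0]]
ft_force: [0.4, 0.2, -2.4]
grip_width: 0.0476
```

```bash
python3 -m pendant '[[[0,-3,-30],0,-1],[[0,0,-35],0,-1],[[0,0,-35],0,-1],[[0,0,-35],0,-1],[[0,0,-20],0,-1],[[0,0,-8],0,-1],[[0,0,0],0,-1]]'
```

```text
time_s: 6.95
position: [0.4758, -0.3415, 0.0427]
tool_rot: [[-0.311, 0.95, -0.02], [0.95, 0.311, 0.006], [0.012, -0.018, -1.0]]
ft_force: [-0.9, 0.5, -2.5]
grip_width: 0.0468
```

```bash
python3 -m pendant '[[[-1,0,-4],0,-1],[[0,0,-3],0,-1],[[0,0,-2],0,-1],[[0,0,0],0,-1]]'
```

```text
time_s: 7.45
position: [0.4755, -0.3423, 0.0354]
tool_rot: [[-0.311, 0.95, -0.017], [0.95, 0.311, 0.003], [0.008, -0.016, -1.0]]
ft_force: [0.7, -0.2, -2.2]
grip_width: 0.047
```

```bash
python3 -m pendant '[[[0,0,-2],0,-1],[[0,0,-2],0,-1],[[0,0,0],0,-1]]';python3 -m pendant '[[[0,0,-2],0,-1],[[0,0,0],0,-1]]'
```

```text
time_s: 7.82
position: [0.4756, -0.3423, 0.0314]
tool_rot: [[-0.311, 0.95, -0.017], [0.95, 0.311, 0.003], [0.008, -0.016, -1.0]]
ft_force: [-0.2, 0.3, -3.5]
grip_width: 0.0471
time_s: 8.07
position: [0.4757, -0.3425, 0.0305]
tool_rot: [[-0.311, 0.95, -0.017], [0.95, 0.312, 0.002], [0.007, -0.015, -1.0]]
ft_force: [-0.5, -0.0, -2.5]
grip_width: 0.0472
```

```bash
python3 -m pendant '[[[0,0,-1],0,-1],[[0,0,0],0,-1]]';python3 -m pendant '[[[0,0,-1.5],0,-1],[[0,0,0],0,-1]]'
```

```text
time_s: 8.32
position: [0.4758, -0.3425, 0.0304]
tool_rot: [[-0.312, 0.95, -0.016], [0.95, 0.312, 0.001], [0.006, -0.015, -1.0]]
ft_force: [-0.3, -0.2, -1.2]
grip_width: 0.0473
time_s: 8.57
position: [0.4758, -0.3425, 0.0304]
tool_rot: [[-0.312, 0.95, -0.015], [0.95, 0.312, 0.0], [0.005, -0.015, -1.0]]
ft_force: [0.2, -1.0, -2.3]
grip_width: 0.0474
```

```bash
python3 -m pendant '[[[0,0,-2.5],0,-1]]';python3 -m pendant '[[[0,0,-3],0,-1]]'
```

```text
time_s: 8.7
position: [0.4759, -0.3425, 0.03]
tool_rot: [[-0.312, 0.95, -0.015], [0.95, 0.312, -0.001], [0.004, -0.014, -1.0]]
ft_force: [-11.3, 8.3, 36.9]
grip_width: 0.0475
time_s: 8.82
position: [0.4759, -0.3426, 0.03]
tool_rot: [[-0.312, 0.95, -0.014], [0.95, 0.312, -0.002], [0.003, -0.014, -1.0]]
ft_force: [-12.2, 9.4, 35.7]
grip_width: 0.0469
```

```bash
python3 -m pendant '[[[0,0,0],0,-1]]'; python3 -m pendant '[[[0,0,0],0,-0.1],[[0,0,0],0,0.2],[[0,0,0],0,1],[[0,0,0],0,1],[[0,0,0],0,1]]'
```

```text
time_s: 8.95
position: [0.476, -0.3426, 0.0305]
tool_rot: [[-0.312, 0.95, -0.013], [0.95, 0.312, -0.002], [0.002, -0.013, -1.0]]
ft_force: [0.1, 0.3, -2.6]
grip_width: 0.0471
time_s: 9.57
position: [0.4762, -0.3429, 0.0293]
tool_rot: [[-0.312, 0.95, -0.013], [0.95, 0.312, -0.002], [0.002, -0.013, -1.0]]
ft_force: [-0.2, -0.1, 0.3]
grip_width: 0.0852
```

Released. I'll lift straight up and look.

```bash
python3 -m pendant '[[[0,0,15],0,1],[[0,0,40],0,1],[[0,0,50],0,1],[[0,0,50],0,1],[[0,0,50],0,1],[[0,0,0],0,1]]'; python3 - <<'E'
from h import *
im,d=grab('wrist'); save(im,'w3.png')
E
```

```text
time_s: 10.32
position: [0.4753, -0.3419, 0.2468]
tool_rot: [[-0.312, 0.95, -0.01], [0.95, 0.312, -0.006], [-0.002, -0.011, -1.0]]
ft_force: [-0.6, 0.1, -0.9]
grip_width: 0.0853
```

View pics/w3.png

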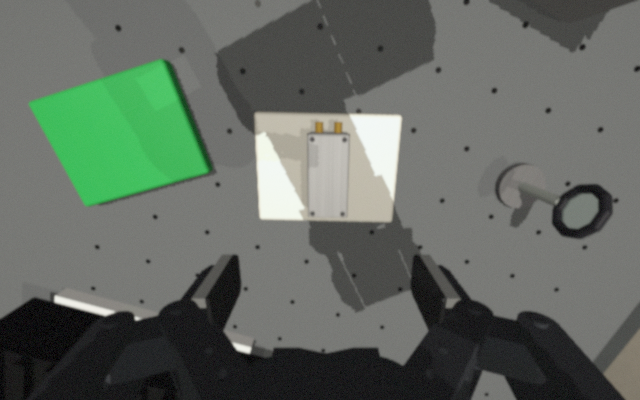

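The module lies on the slab, with top corners at about (308,133), (349,134), (344,218) and (308,218). The slab corners are (255,112), (402,115), (393,222) and (260,219). The lens mount at (560,205) is untouched.

```bash
python3 - <<'E'
from h import *
L=load('wrist')
m=np.array([pt(L,a,b,.056)*1000 for a,b in [(308,133),(349,134),(344,217),(308,217)]])
s=np.array([pt(L,a,b,.02)*1000 for a,b in [(255,112),(402,115),(393,222),(260,219)]])
print(m.round(1).tolist(),m.mean(0),s.mean(0))
for a,b in [(314,142),(343,142),(314,208),(340,208),(328,175)]: print(pt(L,a,b)*1000)
E
```

```text
[[439.2, -302.0, 56.0], [482.6, -288.9, 56.0], [509.6, -383.2, 56.0], [468.4, -396.9, 56.0]] [ 474.94123021 -342.73584994   56.        ] [ 474.7445295  -342.11071625   20.        ]
[ 448.44255801 -309.24554754   56.09621416]
[ 479.10961938 -299.14377024   56.22058442]
[ 471.82076396 -383.66489368   55.92878219]
[ 501.35185185 -373.9489596    55.69798678]
[ 475.06625199 -340.11168712   55.83875892]
```

Module is within 1 mm of the slab centre and flat. Now the handle.

```bash
python3 -m pendant '[[[4,38,0],-0.045,1],[[4,38,0],-0.045,1],[[4,38,0],-0.045,1],[[4,38,0],-0.045,1],[[4,38,0],-0.045,1],[[4,38,0],-0.045,1],[[4,38,0],-0.045,1],[[4,38,0],-0.045,1],[[4,38,0],-0.045,1],[[4,38,0],-0.045,1],[[0,0,0],0,1]]'; python3 - <<'E'
from h import *
im,d=grab('wrist'); save(im,'w4.png'); s=env.observe(); print(s['position'],s['tool_rot'][:2,1])
E
```

```text
time_s: 11.75
position: [0.5084, 0.0527, 0.2341]
tool_rot: [[0.149, 0.988, -0.031], [0.989, -0.149, 0.017], [0.012, -0.033, -0.999]]
ft_force: [0.4, -0.2, -0.8]
grip_width: 0.0852
[0.50840994 0.05157042 0.23405143] [ 0.98818029 -0.14965714]
```

View pics/w4.png

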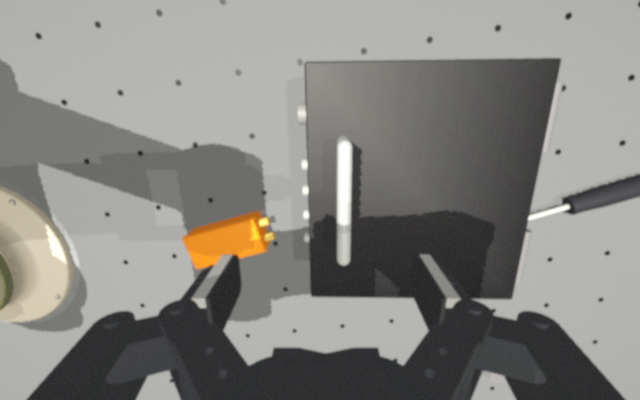

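The wrist view shows the bare cover. Its handle bar runs from (345,138) to (344,265), and the cover corners are (306,62), (559,59), (512,299) and (312,296).

```bash
python3 - <<'E'
from h import *
L=load('wrist')
h=np.array([pt(L,a,b,.1455)*1000 for a,b in [(345,140),(344,263)]]);e=h[0]-h[1];print(h,h.mean(0),np.degrees(np.arctan2(-e[0],e[1])),np.linalg.norm(e))
c=np.array([pt(L,a,b,.0965)*1000 for a,b in [(306,62),(559,59),(512,299),(312,296)]])[:,:2]
print(c.round(1).tolist(),c.mean(0)); 
for k in(1,-1):
  e=(c[0]-c[3]) if k==1 else c[1]-c[2]; print(np.degrees(np.arctan2(-e[0],e[1])),np.linalg.norm(e))
for v in (150,180,200):print(pt(L,344,v)*1000)
E
```

```text
[[527.98328048 104.30988657 145.5       ]
 [513.253052    -0.86405373 145.5       ]] [520.61816624  51.72291642 145.5       ] -7.972750360638171 106.20045833559725
[[504.0, 170.8], [716.8, 139.8], [685.3, -95.2], [470.5, -63.9]] [594.13246266  37.87682533]
-8.114209704540388 237.05823924222776
-7.6244400132035235 237.10282121131223
[526.2457822   96.34059836 141.91031952]
[523.0477968   72.27538127 142.10709694]
[520.80332872  55.3120867  141.88407319]
```

```bash
python3 -m pendant '[[[12,-3,-20],0.014,1],[[0,0,-30],0,1],[[0,0,-30],0,1],[[0,0,-22],0,1],[[0,0,-8],0,1],[[0,0,0],0,1]]'
```

```text
time_s: 12.55
position: [0.5193, 0.0423, 0.1195]
tool_rot: [[0.139, 0.99, -0.035], [0.99, -0.139, 0.015], [0.01, -0.037, -0.999]]
ft_force: [0.5, -0.0, -0.2]
grip_width: 0.0857
```

```bash
python3 -m pendant '[[[0,6,-1],0,1],[[0,0,0],0,0],[[0,0,0],0,-0.5],[[0,0,0],0,-1],[[0,0,0],0,-1],[[0,0,0],0,-1]]' 50
```

```text
time_s: 13.3
position: [0.5198, 0.0486, 0.1208]
tool_rot: [[0.139, 0.99, -0.032], [0.99, -0.139, 0.015], [0.01, -0.034, -0.999]]
ft_force: [-3.3, -0.2, 2.0]
grip_width: 0.0101
```

```bash
python3 -m pendant '[[[1.5,0,6],0,-1],[[2,0,6],0,-1],[[2,0,6],0,-1]]'; python3 - <<'E'
import numpy as np
t=np.radians(np.arange(0,46,5)+13.97); p=190.6*np.c_[-np.cos(t)*.9907,np.cos(t)*.1357,np.sin(t)]
print((p-p[0]).round(1)); print(np.diff(p,axis=0).round(1))
E
```

```text
time_s: 13.68
position: [0.5249, 0.0478, 0.1385]
tool_rot: [[0.139, 0.99, -0.035], [0.99, -0.139, 0.014], [0.009, -0.037, -0.999]]
ft_force: [0.1, -2.6, -3.5]
grip_width: 0.0099
[[  0.    0.    0. ]
 [  4.7  -0.6  15.9]
 [ 10.7  -1.5  31.4]
 [ 18.   -2.5  46.3]
 [ 26.6  -3.6  60.5]
 [ 36.4  -5.   73.9]
 [ 47.3  -6.5  86.3]
 [ 59.3  -8.1  97.8]
 [ 72.2  -9.9 108.1]
 [ 85.9 -11.8 117.3]]
[[ 4.7 -0.6 15.9]
 [ 6.  -0.8 15.5]
 [ 7.3 -1.  14.9]
 [ 8.6 -1.2 14.2]
 [ 9.8 -1.3 13.4]
 [10.9 -1.5 12.5]
 [11.9 -1.6 11.5]
 [12.9 -1.8 10.4]
 [13.7 -1.9  9.2]]
```

```bash
python3 -m pendant '[[[3,-0.4,8],0,-1],[[3.2,-0.4,7.6],0,-1],[[3.5,-0.5,7.4],0,-1],[[3.8,-0.5,7.3],0,-1],[[4.2,-0.6,7.1],0,-1]]'
```

```text
time_s: 14.3
position: [0.5433, 0.0452, 0.1783]
tool_rot: [[0.139, 0.99, -0.037], [0.99, -0.139, 0.014], [0.008, -0.038, -0.999]]
ft_force: [-0.6, -3.0, -4.7]
grip_width: 0.0102
```

```bash
python3 -m pendant '[[[4.8,-0.6,7],0,-1],[[4.9,-0.7,6.8],0,-1],[[5.2,-0.7,6.5],0,-1],[[5.5,-0.8,6.3],0,-1],[[5.8,-0.8,6],0,-1],[[6,-0.8,5.7],0,-1]]'; python3 - <<'E'
from h import *
im,d=grab('wrist'); s=env.observe(); print(s['position'],s['ft_force']); save(im,'w5.png')
E
```

```text
time_s: 15.05
position: [0.5767, 0.0405, 0.2196]
tool_rot: [[0.139, 0.989, -0.039], [0.99, -0.139, 0.013], [0.008, -0.041, -0.999]]
ft_force: [-3.5, -1.9, -2.5]
grip_width: 0.0098
[0.57746392 0.04036042 0.22028363] [-4.96600841 -2.57496626  0.70610569]
```

View pics/w5.png

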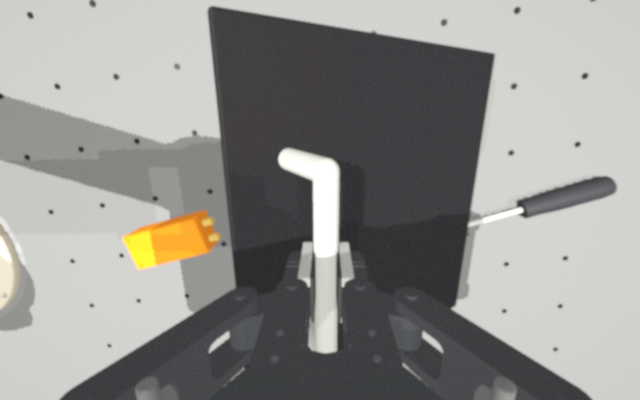

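The wrist view shows the cover tilted up, with the bar at (326,250) centred between the pads. The screwdriver at (545,205) has not been touched. I'll measure the angle by fitting a plane to the depth.

```bash
cat > ang.py <<'E'
from h import *
def ang(name,us,vs):
    L=load(name); P=np.array([pt(L,u,v) for u in us for v in vs]); P=P[np.isfinite(P).all(1)]
    for _ in range(3):
        c=P.mean(0); n=np.linalg.svd(P-c)[2][2]; r=np.abs((P-c)@n); P=P[r<max(.003,2*np.median(r))]
    n*=np.sign(n[2]); print(name,'normal',n.round(3),'angle',np.degrees(np.arccos(n[2])).round(2),'res',r.std().round(4),len(P))
def handle_angle():
    s=env.observe(); g=s['position']-.019*s['tool_rot'][:,2]; ex=np.array([.9907,-.1357])
    H=np.array([.5945,.0378])+.11*ex; x=(g[:2]-H)@ex; z=g[2]-.0905
    print('bar rel hinge mm',(x*1e3).round(1),(z*1e3).round(1),'r',np.hypot(x,z)*1e3,'theta',np.degrees(np.arctan2(z,-x))-13.97)
E
python3 - <<'E'
from ang import *
ang('wrist',range(355,455,8),range(70,210,8)); handle_angle()
E
```

```text
wrist normal [ 0.555 -0.079  0.828] angle 34.09 res 0.0001 234
bar rel hinge mm -126.5 148.8 r 195.25899230330026 theta 35.66221207079861
```

```bash
python3 -m pendant '[[[5.2,-0.7,4.6],0,-1],[[5.5,-0.8,4.3],0,-1],[[5.6,-0.8,4.1],0,-1],[[5.8,-0.8,3.9],0,-1],[[0,0,0],0,-1]]'; python3 - <<'E'
from ang import *
im,d=grab('wrist'); save(im,'w6.png')
ang('wrist',range(355,455,8),range(70,210,8)); handle_angle()
E
```

```text
time_s: 15.72
position: [0.6005, 0.0371, 0.239]
tool_rot: [[0.139, 0.99, -0.038], [0.99, -0.139, 0.013], [0.008, -0.039, -0.999]]
ft_force: [-4.2, -2.0, -0.9]
grip_width: 0.01
wrist normal [ 0.677 -0.097  0.729] angle 43.16 res 0.0001 176
bar rel hinge mm -103.5 167.3 r 196.73475512957918 theta 44.29524000505969
```

```bash
python3 -m pendant '[[[5,-0.7,3],0,-1],[[0,0,0],0,-1]]'; python3 - <<'E'
from ang import *
for n in('wrist','top'):
    im,d=grab(n)
    save(im,n+'7.png')
ang('wrist',range(355,455,8),range(70,210,8)); handle_angle()
L=load('top'); save(cv2.resize(L['im'][90:260,170:480],None,fx=2.5,fy=2.5,interpolation=cv2.INTER_CUBIC),'top7c.png')
im,d=grab('scene'); save(np.vstack([cv2.resize(im[150:340,200:480],None,fx=2,fy=2)]),'scene7c.png')
E
```

```text
time_s: 16.02
position: [0.6048, 0.0365, 0.2418]
tool_rot: [[0.139, 0.989, -0.04], [0.99, -0.139, 0.013], [0.008, -0.041, -0.999]]
ft_force: [-4.9, -2.2, -1.3]
grip_width: 0.0101
wrist normal [ 0.749 -0.143  0.647] angle 49.65 res 0.0022 161
bar rel hinge mm -99.1 170.1 r 196.86957848703884 theta 45.808320567622786
```

View pics/scene7c.png

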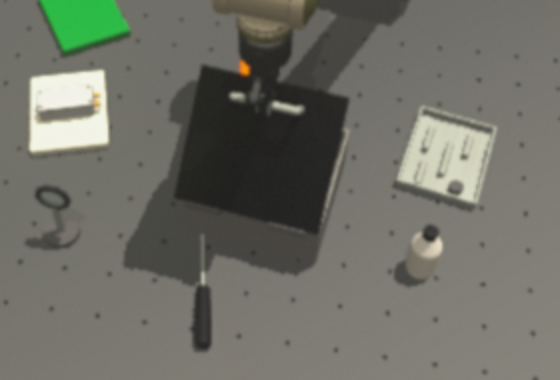

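The scene view shows the cover held up by the bar at (265,100). The module is on the slab at (65,100), and the lens mount, bottle and screwdriver are in place. The last plane fit was contaminated by pixels off the plate (high residual), so I'll refit on cleaner regions.

```bash
python3 - <<'E'
from ang import *
ang('wrist',range(355,420,6),range(90,200,6)); ang('wrist',range(355,400,5),range(110,200,5)); ang('scene',range(304,356,4),range(212,250,3))
E
```

```text
wrist normal [ 0.698 -0.098  0.709] angle 44.82 res 0.0001 209
wrist normal [ 0.696 -0.1    0.711] angle 44.69 res 0.0001 162
scene normal [ 0.694 -0.1    0.713] angle 44.49 res 0.0007 167
```

```bash
python3 -m pendant '[[[1.2,-0.2,0.8],0,-1]]'; python3 - <<'E'
from ang import *
for i in range(10): grab('wrist')
grab('scene')
ang('wrist',range(355,420,6),range(90,200,6)); ang('scene',range(304,356,4),range(212,250,3)); handle_angle()
s=env.observe(); print(s['time_s'],s['position'],s['ft_force'],np.abs(s['qvel']).max(),s['grip_width'])
E
```

```text
time_s: 16.3
position: [0.6055, 0.0364, 0.2422]
tool_rot: [[0.139, 0.989, -0.041], [0.99, -0.139, 0.013], [0.008, -0.042, -0.999]]
ft_force: [-3.8, -1.1, -1.3]
grip_width: 0.0098
wrist normal [ 0.7   -0.099  0.707] angle 44.99 res 0.0001 209
scene normal [ 0.704 -0.099  0.704] angle 45.28 res 0.0006 168
bar rel hinge mm -97.9 170.9 r 196.89875739661093 theta 46.226207402271875
16.85 [0.60574649 0.03634513 0.24237225] [-3.92433733 -1.43850385 -0.90656283] 0.09097121645580192 0.009816685306249486
```

45.0° and steady for 0.55 s, so I'm handing in.

```bash
python3 -c "from rig import ticket; print(ticket.close_job())"
```

```text
the job is handed in; nothing more can be done
None
```

The metal module is on the middle of the white slab, released. The cover is open at 45° and still held by its handle, and the job was handed in at about 16.9 s of the 54 s allowed.

- **Module:** I gripped it across its 48 mm width and lowered it until it touched, then let go. From the wrist camera it sits within about 1 mm of the slab centre, with its top level at about 56 mm. While seating it, the wrist force read up to about 40 N in total (37 N straight down) for two rows, through the held module. I eased that off before opening the jaws.
- **Cover:** I gripped the handle bar at 50 N and swung it up along the hinge arc. After 0.55 s of holding, the plate measured 45.0° from the wrist depth and 45.3° from the scene depth, with about 4 N on the wrist.
- **Other objects:** the last scene view showed the lens mount, bottle, screwdriver and tray where they should be, and I never touched them. The orange look-alike is partly hidden in that view.

**Readings that disagreed:**
- The angle worked out from the arm's own position read 46.2°. It gives a bar-to-hinge radius of 197 mm instead of 190.6, because the bar sat about 3 mm off the assumed grasp point and my hinge estimate was slightly off. I trusted the depth measurements.
- One plane fit gave 49.7°, but it included pixels off the plate. Refitting the same picture gave 44.7–44.8°.
- The gripper read 10 mm on the 12 mm bar, but it held firmly throughout.

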